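Seat a cell carrier in its weld nest and level the row of cells

TASK

Get this battery carrier ready for strip welding, pushing and pressing with your fingertips and lifting nothing: first push the black cell carrier by its right-hand end along the guides of the nest until it sits against both stop buttons. Then run your fingertips along its front row of cells, which stand proud, beginning at the end with the brass terminal stud and taking the cells one after another, gently pressing each one fully home until it is level with the rear row. Leave the things lying about where they are, and finish clear of everything.

Things in the scene. Friction and masses are not known exactly. Their poses are not given: they have to be found in the camera images.
- carrier: battery cell carrier: black block 92 (x) x 242 (y) x 40 mm high with two rows of five upright round cells; loose, about 0.9 kg, slides on the nest plate with 4 to 9 N. Origin: centre of its underside, 6 mm above the worktop on the plate. +y points to its left end with the brass stud, +x away from the robot. Front row at x = -20 mm, rear row at x = +20 mm, cells at y = 65, 25, -15, -55, -95 mm
- rear_row (a point): top of the middle cell of the rear row, which is already seated and does not move: 68 mm above the carrier's underside. A steel strip 12 mm wide and 1 mm thick lies along this row. Keep movements over the work low: a gantry beam crosses the worktop 0.55 m above it, 0.58 m ahead of the robot
- carrier_end (a point): middle of the carrier's right end face (the flat upright 92 mm wide, 40 mm high face at its -y end), 28 mm above the carrier's underside; a good place to push. The face stands clear of the guides at the start and at home
- terminal (a point): top of the brass terminal stud, on top of the carrier at its left (+y) end in line with the front row, 63 mm above the carrier's underside; pressing begins with the cell next to it
- nest: fixed aluminium weld nest: plate 160 (x) x 370 (y) x 6 mm; two 26 mm high guides along y that keep the carrier straight with 2.5 mm play either side; at the left (+y) end a 34 mm high fence with two round stop buttons, faces at y = +121 mm. Origin: on the worktop, 150 mm from the plate's left edge, midway between the guides. The carrier is home with its origin at y = 0 here
- cell_1 (a joint): height in m by which the first cell of the front row, counted from the terminal stud, stands proud: 0 is fully seated (hard stop, level with the rear row). It slides stiffly, yielding to about 5 N, and stays where it is left
- cell_1_top (a point): centre of the top of that cell's steel button (button 17 mm across, cell 32 mm across, cells 40 mm apart); when seated it is 68 mm above the carrier's underside, 74 mm above the worktop
- cell_2 (a joint): height in m by which the second cell of the front row, counted from the terminal stud, stands proud: 0 is fully seated (hard stop, level with the rear row). It slides stiffly, yielding to about 5 N, and stays where it is left
- cell_2_top (a point): centre of the top of the button of the second cell from the terminal stud
- cell_3 (a joint): height in m by which the third cell of the front row, counted from the terminal stud, stands proud: 0 is fully seated (hard stop, level with the rear row). It slides stiffly, yielding to about 5 N, and stays where it is left
- cell_3_top (a point): centre of the top of the button of the third cell from the terminal stud
- cell_4 (a joint): height in m by which the fourth cell of the front row, counted from the terminal stud, stands proud: 0 is fully seated (hard stop, level with the rear row). It slides stiffly, yielding to about 5 N, and stays where it is left
- cell_4_top (a point): centre of the top of the button of the fourth cell from the terminal stud
- cell_5 (a joint): height in m by which the fifth cell of the front row, counted from the terminal stud, stands proud: 0 is fully seated (hard stop, level with the rear row). It slides stiffly, yielding to about 5 N, and stays where it is left
- cell_5_top (a point): centre of the top of the button of the fifth cell from the terminal stud
- pliers: needle-nose pliers, 153x50x13 mm, lying to the right of the nest; a bystander, to be left where it is. Origin: centre of its underside
- marker: black marker pen, 128x15x15 mm, lying behind the nest; a bystander, to be left where it is. Origin: centre of its underside
- lens_case: round white case, 47 mm across, 17 mm high, behind the nest on the right; a bystander, to be left where it is. Origin: centre of its underside
- nozzle: copper nozzle, 24 mm across, 32 mm high, standing to the left of the nest; a bystander, to be left where it is. Origin: centre of its underside
- probe: black test probe, 104x16x16 mm, lying to the left of the nest; a bystander, to be left where it is. Origin: centre of its underside
- tape: roll of masking tape, 96 mm across, 24 mm high, lying flat farther to the left; a bystander, to be left where it is. Origin: centre of its underside
- driver: screwdriver with a yellow handle, 173x27x26 mm, lying farther to the right; a bystander, to be left where it is. Origin: centre of its underside

How it is judged:
On the way, in this order (a step that is already met when the one before it is completed fails the run):
1. the carrier is home: against both stop buttons of the nest (y of carrier in the frame of nest above -0.003 m and angle between the y axis of carrier and the y axis of nest, either way round below 0.03 rad), for 0.1 s.
2. the first cell from the terminal stud is pressed home (value of joint cell_1 below 0.002 m), for 0.1 s.
3. the second cell from the terminal stud is pressed home (value of joint cell_2 below 0.002 m), for 0.1 s.
4. the third cell from the terminal stud is pressed home (value of joint cell_3 below 0.002 m), for 0.1 s.
5. the fourth cell from the terminal stud is pressed home (value of joint cell_4 below 0.002 m), for 0.1 s.
6. the fifth cell from the terminal stud is pressed home (value of joint cell_5 below 0.002 m), for 0.1 s.
At the end, for the whole second after the job is handed in: The carrier rests on the nest plate within 3 mm of its home place and within 0.03 rad of square to it, at rest, and all five cells of the front row are within 2 mm of fully seated (all of step 1 and value of joint each of cell_1, cell_2, cell_3, cell_4, cell_5 below 0.002 m and linear speed of carrier below 0.01 m/s and z of carrier in the frame of nest below 0.009 m); the robot touches nothing.
It fails at once if the carrier is lifted off the nest plate or tipped (z of carrier in the frame of nest above 0.014 m or angle between carrier's own z axis and vertical above 0.12 rad).
It fails at once if a cell is drawn up out of the carrier (value of joint any of cell_1, cell_2, cell_3, cell_4, cell_5 above 0.0115 m).
It fails at once if the carrier or a cell is struck or pressed with more than 60 N (contact force between the fingers and carrier above 60 N).
It fails at once if a bystander is shifted by more than 15 mm (distance of any of pliers, marker, lens_case, nozzle, probe, tape, driver from where it was at the start of the episode above 0.015 m).
It also fails if it takes over 51 s, if anything falls off the work surface, if the arm or the gripper's body presses on something with over 40 N, if the wrist force passes 120 N, or if a joint passes its speed limit or range.

ROBOT

A 6-joint arm with a two-finger parallel gripper is mounted at the origin on a cart in front of the work surface, level with it; the furniture and walls round the work are solid. World frame = base frame: x ahead of the robot, y to its left, z up, the work surface at z = 0. Lengths are in m, angles in rad, forces in N, time in s.
With the tool pointing down it reaches from about 0.375 to 0.975 m from the base axis. Payload 3.8 kg.
Tool frame: the origin (TCP) lies midway between the tips of the shut fingers; the grasp point (between the pads) lies 19 mm behind it; x points along the fingers, y is the direction in which the jaws open and shut, and the axes are right-handed (so a half turn about x gives the same grasp; the last joint's range is limited). The gripper opens to 88 mm and grips with 3 to 60 N. Pads are 18 mm wide; open, the fingers measure 123 mm over their backs; the gripper's body (75 mm by 187 mm) begins 45 mm behind the grasp point.
Start: joints at [1.235, 0.264, 1.604, -0, 1.274, -0.037], TCP at [0.199, 0.645, 0.239] pointing down, gripper open.
Joint ranges: [-2.63, 2.63], [-0.94, 2.18], [0.31, 2.57], [-1.31, 4.45], [0, 2.66], [-2.55, 2.55]. Speed limits (rad/s): [2.57, 2.57, 3.14, 3.14, 3.14, 3.14].

INTERFACE

Orientations are given as a rotation vector (axis times angle).
In Python, from cell import manip, inverse_kinematics, cams, order gives the robot as it stands. Calls block until the motion is done:
- manip.move_pose(position, orientation): joint-space move of the TCP to a pose.
- manip.move_linear(position, rate=0.15, rot=None): straight line of the TCP; rot=None keeps the orientation; rate is the mean speed in m/s.
- manip.set_joints(angles): joint-space move.
- manip.set_gripper(opening, force=None): finger opening in m; force is the grip in N (None keeps the last); returns when the fingers have stopped.
- manip.dwell(seconds).
- inverse_kinematics(position, orientation): joint angles nearest the present ones, or None.
- manip.state(): the state.
- cams.capture(name): name is "scene" or "top"; returns a dict with "image" (480x640x3 uint8, blue, green, red), "z_map" (480x640 float32, m along the optical axis (not along the pixel's ray), 0 where there is no reading), "intrinsics" (3x3 intrinsics, pixels), "position" and "orientation" of the camera in the world. Camera axes: x right, y down, z forward; pixel columns grow to the right and rows downward; lengths in m; the calibration is good to about 2 mm. A picture is of the moment at which its call begins.
A pose or a line that the arm cannot do raises manip.IKError and nothing moves.
- order.close_job(): hands the job in, once; it reports no verdict.
The state is a dict: "clock": time; "joint_pos": joint angles; "joint_velocities": joint speeds; "tau": joint torques, N m; "tool_pos": TCP position; "tcp_rot": TCP orientation; "contact_force": force on the tool from outside, world axes, zero at the start; "moment": the same for the moment, N m; "gripper_width": finger opening in m.
Only numpy, scipy, OpenCV 4.12 (cv2) and the standard library are available. Lean on these libraries where they do the work, as an engineer would, in place of code of your own. Each camera call takes 0.05 s, during which the arm holds its last target. There are 200 camera calls.

## Working session

There is one attempt and no reset: what is moved stays moved. The work goes in short steps, each a Python script; the robot and the scene stay as the last script left them, time stands still between calls to the robot, and variables do not carry over. Pictures are saved under pics/ and viewed, about 8 in all and at most 12, crops included, and the job is handed in when it is done.

```bash
ls; mkdir -p pics; python3 - <<'E'
from cell import manip,cams
import cv2,numpy as np
for n in("scene","top"):
    c=cams.capture(n); cv2.imwrite(f"pics/{n}0.png",c["image"]); np.savez(f"{n}0.npz",**c)
    print(n,c["intrinsics"].tolist(),c["position"],c["orientation"])
print(manip.state())
E
```

```text
pics
scene [[586.3347623196426, 0.0, 319.65319503712414], [0.0, 586.3347623196426, 227.46949174706663], [0.0, 0.0, 1.0]] [-0.0427435  -0.92302185  1.23925462] [-2.29361833  0.64855489 -0.28062166]
top [[537.3486552752435, 0.0, 321.7994366654866], [0.0, 537.3486552752435, 241.44151171325768], [0.0, 0.0, 1.0]] [0.43696505 0.01697547 1.26165481] [-2.15711333  2.17624163 -0.11603426]
{'clock': 0.1, 'joint_pos': array([ 1.23511552e+00,  2.64675870e-01,  1.60519564e+00,  1.05150944e-05,
        1.27367319e+00, -3.68940429e-02]), 'joint_velocities': array([-4.25517679e-05, -6.59923956e-04, -4.77883642e-03,  6.83520360e-04,
       -1.01158502e-03, -6.65297779e-04]), 'tau': array([-2.03757900e-04, -5.03604841e+01, -3.58072579e+01,  7.30758137e-02,
        2.33185315e-02, -8.01989199e-05]), 'tool_pos': array([0.19848611, 0.64451581, 0.23753637]), 'tcp_rot': array([ 0.23301329,  1.55841616, -0.23603294]), 'contact_force': array([-0.03836025, -0.30492557, -0.28849892]), 'moment': array([-0.01152583, -0.02739974,  0.00416876]), 'gripper_width': 0.088194335636316}
```

View pics/top0.png

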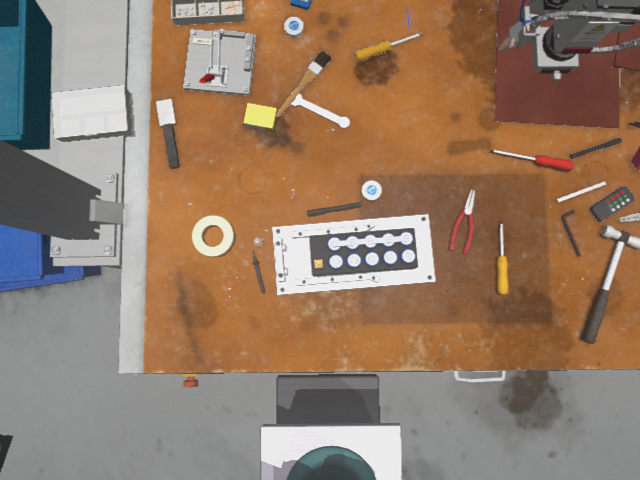

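View pics/scene0.png

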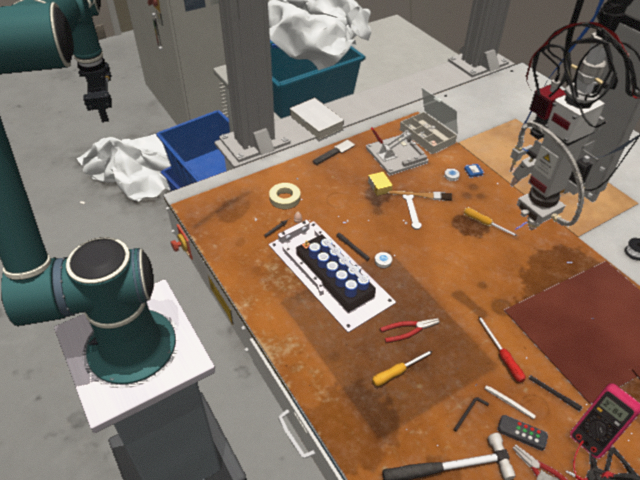

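The top view shows the nest at about (355,255) with the carrier at (365,250) and the brass stud on its left at (318,264). The pliers are at (465,220), the probe at (258,272), the nozzle near (258,241) and the marker at (333,209). The scene view agrees, with clear space to the right of the carrier.

```bash
cat > h.py <<'E'
import numpy as np,cv2
from scipy.spatial.transform import Rotation as R
def ray(c,uv,z):
    uv=np.atleast_2d(np.asarray(uv,float)); K=c["intrinsics"]
    d=np.c_[(uv-K[:2,2])/[K[0,0],K[1,1]],np.ones(len(uv))]@R.from_rotvec(c["orientation"]).as_matrix().T
    p=np.asarray(c["position"]); return p+d*((z-p[2])/d[:,2])[:,None]
def blobs(m,amin):
    cs=cv2.findContours(m.astype(np.uint8),cv2.RETR_EXTERNAL,cv2.CHAIN_APPROX_NONE)[0]
    return [k for k in cs if cv2.contourArea(k)>amin]
E
python3 - <<'E'
from h import *
c=dict(np.load("top0.npz")); im=c["image"]
x0,y0,x1,y1=245,190,445,310
cv2.imwrite("pics/crop0.png",cv2.resize(im[y0:y1,x0:x1],None,fx=4,fy=4,interpolation=cv2.INTER_CUBIC))
hsv=cv2.cvtColor(im,cv2.COLOR_BGR2HSV)
roi=np.zeros(im.shape[:2],bool); roi[195:305,262:445]=1
m=roi&(hsv[...,1]<60)&(hsv[...,2]>170)
for k in blobs(m,3000):
    r=cv2.minAreaRect(k); b=cv2.boxPoints(r); print("plate",r,"\n",ray(c,b,.006).round(4))
blk=roi&(im.max(2)<75)
for k in blobs(blk,300):
    r=cv2.minAreaRect(k); print("black",r,"\n",ray(c,cv2.boxPoints(r),.046).round(4))
inn=np.zeros_like(roi); inn[225:275,305:420]=1
m=inn&(hsv[...,0]>12)&(hsv[...,0]<28)&(hsv[...,1]>120)
for k in blobs(m,10): print("brass",cv2.minAreaRect(k),ray(c,[cv2.minAreaRect(k)[0]],.069).round(4))
m=inn&(hsv[...,0]>95)&(hsv[...,0]<130)&(hsv[...,1]>100)
print("blue",m.sum())
w=inn&(im.min(2)>130)
for k in blobs(w,15): print("white",cv2.minAreaRect(k),ray(c,[cv2.minAreaRect(k)[0]],.08).round(4))
for u,v in [(336,260),(353,260),(372,258),(390,257),(408,255),(372,240)]:
    p=c["z_map"][v-2:v+3,u-2:u+3]; print(u,v,1.26165-np.median(p))
E
```

```text
plate ((353.28277587890625, 253.89312744140625), (68.09729766845703, 159.1981964111328), 85.2363510131836) 
 [[ 0.6078  0.1351  0.006 ]
 [ 0.636  -0.2398  0.006 ]
 [ 0.4759 -0.2481  0.006 ]
 [ 0.4484  0.1218  0.006 ]]
blue 86
white ((336.0, 261.0), (12.0, 12.0), 90.0) [[ 0.5199 -0.0148  0.08  ]]
white ((354.0, 260.0), (12.0, 12.0), 90.0) [[ 0.5218 -0.0545  0.08  ]]
white ((372.0, 258.0), (12.0, 12.0), 90.0) [[ 0.5258 -0.0943  0.08  ]]
white ((390.0, 257.0), (12.0, 12.0), 90.0) [[ 0.5277 -0.134   0.08  ]]
white ((408.0, 255.5), (11.0, 12.0), 90.0) [[ 0.5307 -0.1738  0.08  ]]
white ((369.9750061035156, 240.69122314453125), (12.580336570739746, 84.37176513671875), 85.36454010009766) [[ 0.5643 -0.0905  0.08  ]]
white ((362.0, 249.5), (49.0, 114.0), 90.0) [[ 0.5449 -0.0725  0.08  ]]
336 260 0.07855487
353 260 0.07709801
372 258 0.07717788
390 257 0.07971382
408 255 0.08059859
372 240 0.069937706
```

View pics/crop0.png

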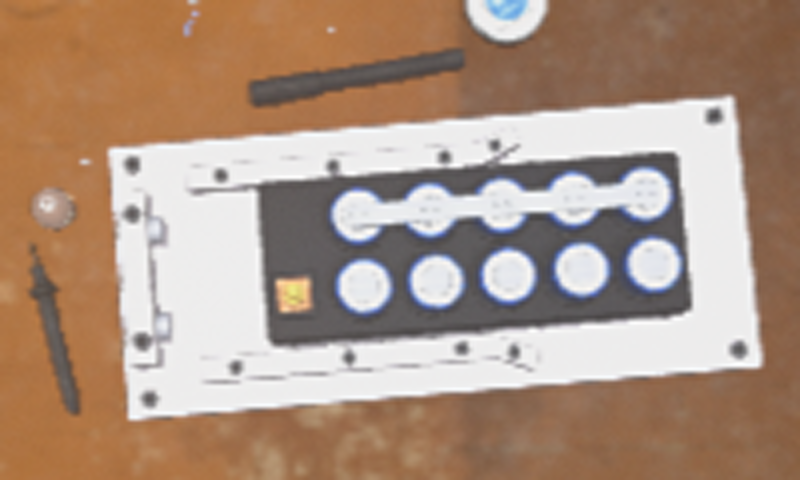

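The crop shows the carrier parallel to the guides, with about 55 mm to travel. The buttons are at crop (160,230) and (165,325), and the carrier's left edge is at x≈265. Nest pose is about (0.539, -0.023) with yaw 0.075. I'll shut the fingers, go round at small radius to stay clear of the beam, and come down at the right-hand end.

```bash
cat >> h.py <<'E'
yaw=0.0746; ex=np.array([np.cos(yaw),np.sin(yaw),0]); ey=np.array([-ex[1],ex[0],0]); O=np.array([.5394,-.0228,0])
def W(x,y,z): return O+x*ex+y*ey+[0,0,z]
def rot(s):
    a=np.array([0,0,-1.]); b=s*ex; return R.from_matrix(np.c_[a,b,np.cross(a,b)]).as_rotvec()
E
python3 - <<'E'
from h import *
from cell import manip,inverse_kinematics as ik
q=manip.state()["joint_pos"]
s=min((1,-1),key=lambda s:(lambda j:9 if j is None else abs(j[5]))(ik(W(0,-.215,.1),rot(s))))
print(s,ik(W(0,-.215,.1),rot(s)),ik(W(0,-.215,.1),rot(-s)))
print(ik([.42,-.23,.15],rot(s)))
manip.set_gripper(0.)
manip.move_linear([.155,.455,.15],rate=.25)
print(manip.state()["clock"])
manip.move_pose([.42,-.23,.15],rot(s))
print(manip.state()["clock"])
manip.move_linear(W(0,-.215,.12),rate=.2)
st=manip.state(); print(st["clock"],st["tool_pos"],st["joint_pos"],st["contact_force"],st["gripper_width"])
open("s.txt","w").write(str(s))
from cell import cams
c=cams.capture("scene"); cv2.imwrite("pics/pre.png",cv2.resize(c["image"][120:400,200:500],None,fx=2,fy=2))
E
```

```text
1 [-4.44858118e-01  2.52449492e-01  1.88956402e+00 -4.44089210e-16
  9.99579143e-01 -5.19458118e-01] None
[-5.53036128e-01 -3.46043536e-02  2.10648949e+00 -4.44089210e-16
  1.06970751e+00 -6.27636128e-01]
2.4083
5.0083
5.85 [ 0.55467118 -0.23673182  0.11967079] [-4.44576170e-01  2.30442804e-01  1.87626800e+00 -2.37259672e-04
  1.03630567e+00 -5.19591183e-01] [-0.53347003  0.24618076 -0.18303349] 0.0005496553101717972
```

View pics/pre.png

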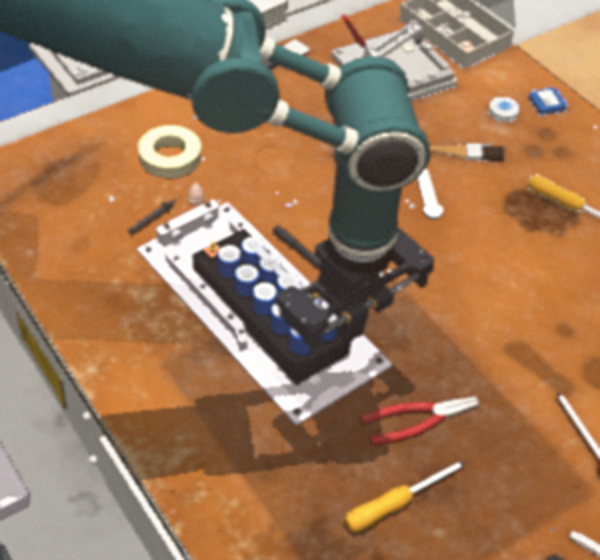

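The gripper hovers just right of the carrier, with its body along x and well above the cells. The pliers at (420,420) are clear. Next I descend and push, watching the force.

```bash
python3 - <<'E'
from h import *
from cell import manip,cams
manip.move_linear(W(0,-.215,.036),rate=.08)
st=manip.state(); print(st["clock"],st["contact_force"])
f0=st["contact_force"]
def go(y,r):
    manip.move_linear(W(0,y,.036),rate=r); s=manip.state()
    f=(s["contact_force"]-f0); t=(s["tool_pos"]-O)
    print(round(s["clock"],2),y,"tcp y",(t@ey).round(4),"F",f.round(1)); return -f@ey
y=-.19; go(y,.08)
for y in (-.175,-.16,-.148,-.140):
    if go(y,.04)>25: break
else:
    while y<-.118:
        y+=.002
        if go(y,.02)>16: break
c=cams.capture("top"); np.savez("top1.npz",**c); cv2.imwrite("pics/push.png",cv2.resize(c["image"][180:320,245:445],None,fx=4,fy=4))
E
```

```text
7.1 [ 0.32793758 -0.05273329 -0.2012426 ]
7.56 -0.19 tcp y -0.1893 F [-0.2 -0.1  1.1]
8.08 -0.175 tcp y -0.1751 F [ 0.8 -2.2  0.7]
8.61 -0.16 tcp y -0.16 F [-0.3 -2.2  1.4]
9.06 -0.148 tcp y -0.1481 F [ 1.4 -3.7  1.7]
9.41 -0.14 tcp y -0.1401 F [-0.5 -3.2  2.2]
9.66 -0.138 tcp y -0.1385 F [ 0.8 -5.   2.2]
9.91 -0.136 tcp y -0.1366 F [ 0.  -5.3  2.3]
10.16 -0.134 tcp y -0.1346 F [ 0.5 -5.7  1.9]
10.41 -0.132 tcp y -0.1327 F [ 0.2 -5.3  1.9]
10.66 -0.13 tcp y -0.131 F [-0.5 -7.1  1.1]
10.91 -0.128 tcp y -0.1309 F [  0.9 -12.6  -0.3]
11.16 -0.126 tcp y -0.1308 F [  1.2 -20.6  -2.7]
```

View pics/push.png

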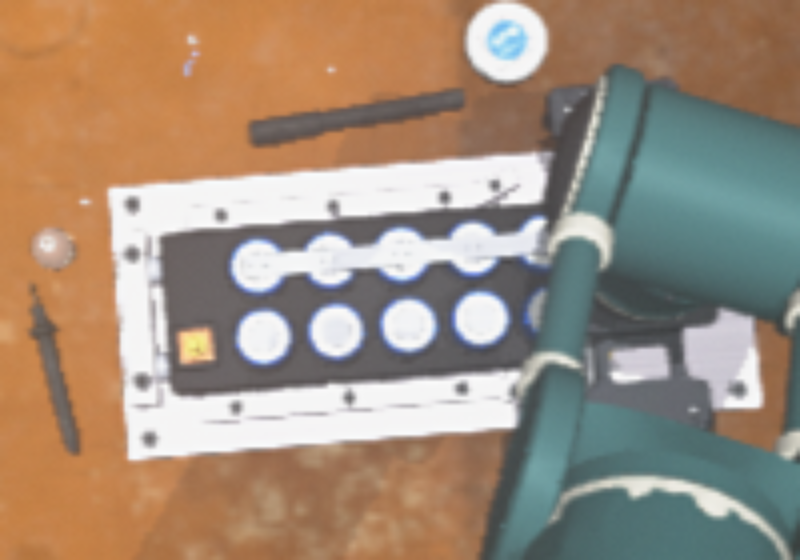

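The carrier now sits against both buttons: the force rose sharply while the tool stopped at y = -0.131. I back off, rise and measure the front cells.

```bash
python3 - <<'E'
from h import *
from cell import manip,cams
manip.move_linear(W(0,-.155,.036),rate=.08)
manip.move_linear(W(-.03,-.165,.115),rate=.2)
print(manip.state()["clock"])
c=cams.capture("top"); np.savez("top2.npz",**c); im=c["image"]
for name,z,rows in(("front",.081,(247,275)),):
    inn=np.zeros(im.shape[:2],bool); inn[rows[0]:rows[1],300:400]=1
    for k in blobs(inn&(im.min(2)>120),60):
        (u,v),r=cv2.minEnclosingCircle(k); mo=cv2.moments(k); uv=[mo["m10"]/mo["m00"],mo["m01"]/mo["m00"]]
        p=ray(c,[uv],z)[0]; d=p-O; print((u,v,r),uv,"nest",(d@ex).round(4),(d@ey).round(4))
E
```

```text
12.3
(310.3823547363281, 263.6176452636719, 6.812589168548584) [310.44615384615383, 263.6115384615385] nest -0.0199 0.0659
(328.6836853027344, 262.26531982421875, 6.815975189208984) [328.61261261261257, 262.26769626769624] nest -0.0203 0.0259
(346.6666564941406, 260.6666564941406, 6.8719482421875) [346.745784695201, 260.76913099870296] nest -0.0204 -0.0142
(365.0, 259.0, 6.708303928375244) [364.976, 259.044] nest -0.0199 -0.0545
(383.0, 257.625, 6.700146675109863) [383.0, 257.6151761517615] nest -0.0201 -0.0944
(372.0, 260.5, 30.1870174407959) [390.8755730189915, 263.60772757039945] nest -0.0347 -0.1104
(319.5, 248.0, 16.53037452697754) [316.27619047619044, 248.8133333333333] nest 0.0116 0.0505
```

The measured cells match the predicted home positions within 1 mm, so I start pressing.

```bash
python3 - <<'E'
from h import *
from cell import manip,cams
manip.move_linear(W(-.02,.0655,.115),rate=.2)
f0=manip.state()["contact_force"][2]
for i,y in enumerate((.0655,.0255,-.0145,-.0545,-.0945),1):
    manip.move_linear(W(-.02,y,.1),rate=.12)
    manip.move_linear(W(-.02,y,.088),rate=.05)
    z=.088; log=[]
    while z>.068:
        z-=.002; manip.move_linear(W(-.02,y,z),rate=.02)
        s=manip.state(); f=s["contact_force"]-[0,0,f0]; log.append((round(s["tool_pos"][2],4),round(f[2],1)))
        if f[2]>35 or (f[2]>18 and s["tool_pos"][2]<.076): break
    manip.dwell(.15)
    print(i,round(s["clock"],2),log,f.round(1))
    if f[2]>35: break
    manip.move_linear(W(-.02,y,.1),rate=.12)
    if s["tool_pos"][2]>.0765 : print("stop"); break
E
```

```text
1 16.32 [(np.float64(0.086), np.float64(0.9)), (np.float64(0.0839), np.float64(1.0)), (np.float64(0.0818), np.float64(1.3)), (np.float64(0.0801), np.float64(0.5)), (np.float64(0.0781), np.float64(2.9)), (np.float64(0.076), np.float64(2.5)), (np.float64(0.0744), np.float64(7.2)), (np.float64(0.0742), np.float64(18.2))] [-6.  -0.5 18.2]
2 19.98 [(np.float64(0.086), np.float64(0.8)), (np.float64(0.0839), np.float64(0.0)), (np.float64(0.0818), np.float64(-0.1)), (np.float64(0.0798), np.float64(-0.1)), (np.float64(0.0781), np.float64(0.7)), (np.float64(0.0761), np.float64(2.2)), (np.float64(0.0744), np.float64(5.0)), (np.float64(0.0742), np.float64(17.9)), (np.float64(0.0741), np.float64(30.5))] [-11.4   0.5  30.5]
3 23.65 [(np.float64(0.086), np.float64(0.9)), (np.float64(0.084), np.float64(0.3)), (np.float64(0.0819), np.float64(0.7)), (np.float64(0.0798), np.float64(1.0)), (np.float64(0.0781), np.float64(1.1)), (np.float64(0.0761), np.float64(2.9)), (np.float64(0.0744), np.float64(4.8)), (np.float64(0.0743), np.float64(17.5)), (np.float64(0.0741), np.float64(30.1))] [-11.2   0.6  30.1]
4 27.07 [(np.float64(0.086), np.float64(0.5)), (np.float64(0.0839), np.float64(-0.1)), (np.float64(0.0821), np.float64(0.9)), (np.float64(0.0802), np.float64(3.7)), (np.float64(0.078), np.float64(3.1)), (np.float64(0.0758), np.float64(2.8)), (np.float64(0.0744), np.float64(5.6)), (np.float64(0.0742), np.float64(18.2))] [-5.3 -0.  18.2]
5 30.73 [(np.float64(0.086), np.float64(0.5)), (np.float64(0.0839), np.float64(1.1)), (np.float64(0.0821), np.float64(1.5)), (np.float64(0.0802), np.float64(2.6)), (np.float64(0.078), np.float64(3.1)), (np.float64(0.0759), np.float64(2.8)), (np.float64(0.0744), np.float64(6.2)), (np.float64(0.0742), np.float64(17.3)), (np.float64(0.0741), np.float64(29.2))] [-10.4   2.   29.2]
```

All five reached the hard stop at about 0.074 m. I retreat low and clear of the work, then check.

```bash
python3 - <<'E'
from h import *
from cell import manip,cams
manip.move_linear(W(-.02,-.0945,.13),rate=.2)
manip.move_linear([.42,-.23,.17],rate=.2)
c=cams.capture("top"); im=c["image"]; st=manip.state(); print(st["clock"],st["contact_force"],st["tool_pos"])
inn=np.zeros(im.shape[:2],bool); inn[247:275,300:400]=1
for k in blobs(inn&(im.min(2)>120),60):
    mo=cv2.moments(k); uv=np.array([mo["m10"]/mo["m00"],mo["m01"]/mo["m00"]]); d=ray(c,[uv],.074)[0]-O
    u,v=uv.astype(int); print(uv.round(1),"nest",(d@ex).round(4),(d@ey).round(4),"z",round(1.2617-float(np.median(c["z_map"][v-2:v+3,u-2:u+3])),4))
print("rear z",[round(1.2617-float(np.median(c["z_map"][v-1:v+2,u-1:u+2])),4) for u,v in((310,246),(346,243))])
cv2.imwrite("pics/end.png",im)
E
```

```text
32.5833 [ 0.0588834   0.02084064 -0.77370071] [ 0.42010585 -0.22935375  0.16937911]
[310.6 264. ] nest -0.0203 0.0657 z 0.0728
[328.6 262.3] nest -0.02 0.0258 z 0.0728
[346.7 261. ] nest -0.0204 -0.0143 z 0.0725
[364.6 259.3] nest -0.0199 -0.0543 z 0.0719
[382.6 257.9] nest -0.0202 -0.0944 z 0.0726
[391.1 263.5] nest -0.0341 -0.1117 z 0.0442
[315.7 248.8] nest 0.0124 0.0517 z 0.0692
rear z [0.072, 0.0692]
```

View pics/end.png

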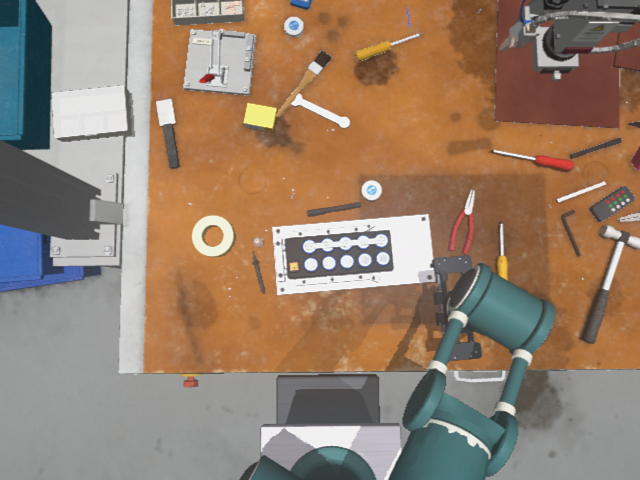

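The picture shows the carrier home (left edge near x=286 px), the front cells level with the rear row, and the bystanders where they were. The arm is clear, so I hand the job in.

```bash
python3 -c "
from cell import order
order.close_job()"
```

```text
the job is handed in; nothing more can be done
```

The carrier is home against both stop buttons, and all five front cells are pressed fully in, starting at the brass stud. I handed the job in at about 33 s on the robot's clock; it gave no verdict.

- **Push:** I pushed on the right-hand end until the force rose to about 21 N and the tool stopped moving. That is the sign of contact with the stops.
- **Pressing:** every cell went down to its hard stop at 0.074 m. Peak vertical force was 18 to 31 N, with up to 11 N sideways on some cells.
- **Carrier position:** after retreating, the cells measured within 1 mm of where they should be with the carrier home. The carrier had not shifted during pressing.
- **Cell height:** the depth camera put the front cells at 72 to 73 mm. The two rear-row spots I sampled read 72 and 69 mm, so they disagree by up to about 3 mm. I did not resolve this, but the tool's own readings at the hard stops support the cells being seated.
- **Surroundings:** I checked the bystanders only by eye in the last picture. They looked unmoved, though the arm partly hid the yellow screwdriver. The arm ended clear of everything, with contact force under 1 N.

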